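# Take the nail-drill handpiece out of the steriliser and put it on charge

## Robot

A 6-joint arm with a two-finger parallel gripper is mounted at the origin on the work surface. World frame = base frame: x ahead of the robot, y to its left, z up, the work surface at z = 0. Lengths are in m, angles in rad, forces in N, time in s.
With the tool pointing down it reaches from about 0.35 to 0.775 m from the base axis. Payload 5.5 kg.
Tool frame: the origin (TCP) lies midway between the tips of the shut fingers; the grasp point (between the pads) lies 19 mm behind it (env.grip_depth is the distance from the TCP to the grasp point, in m); z points along the fingers, x is the direction in which the jaws open and shut, and the axes are right-handed (so a half turn about z gives the same grasp; the last joint's range is limited). The gripper opens to 85 mm and grips with 20 to 120 N. Pads are 22 mm wide; open, the fingers measure 114 mm over their backs; the gripper's body (76 mm by 85 mm) begins 54 mm behind the grasp point. The pads swing forward as they close: fully open they stand 13 mm farther back than shut.
Start: joints at [1.005, 0.313, 0.046, 1.304, 0, 1.431], TCP at [0.238, 0.524, 0.231] pointing down, gripper open.
Joint ranges: [-2.76, 2.76], [-0.86, 1.69], [-1.03, 1.26], [-2.2, 2.34], [-1.47, 1.5], [-3.14, 3.14]. Speed limits (rad/s): [2.57, 2.57, 3.14, 3.14, 3.14, 3.14].

## Interface

Orientations are given as a unit quaternion [x, y, z, w].
In Python, from rig import telemetry, eyes, hand_in, env gives the robot as it stands.
- The arm moves only by the tool move_arm, never from a script. Its argument "targets" is a list of rows, each a list of 7 numbers: the turn, a rotation vector about the tool's x, y, z in degrees, then the shift along the tool's x, y, z in cm, then the gripper's target within -1 to 1 (fully open at 1, half-way at 0, shut at -1). A call has 1 to 12 rows; each row shifts and turns the commanded pose from where the row before left it, along the tool's axes as they then stand; what a row does not reach is not made up. A row lasts 1/8 s, in which the tool goes at most 62.5 mm and 10.7 degrees, less where a joint would pass 70% of its speed; a pose out of reach is approached as far as the arm can. A call with a gripper value outside its range is refused whole. The fingers move at their own pace and stop on an object; the grip force is fixed at half the most. Time passes only in rows, so rows that do not move let the fingers close. It gives the time, the measured TCP pose, the force and the opening at its end, in the units of the state.
- telemetry.get_state(): the state, without advancing time (a new reading comes with each control period).
- eyes.capture(name): name is "scene" or "top" or "wrist"; returns a dict with "frame" (384x512x3 uint8, red, green, blue), "fx", "fy", "cx", "cy" (pixels), "rvec" (rotation vector, rad) and "tvec" (3), from world to camera coordinates, as OpenCV has them. Camera axes: x right, y down, z forward; pixel columns grow to the right and rows downward; lengths in m; the calibration is good to about 2 mm. A picture is of the moment at which its call begins. There is no depth.
- hand_in(): hands the job in, once; it reports no verdict.
The state is a dict: "time_s": time; "qpos": joint angles; "joint_velocities": joint speeds; "effort": joint torques, N m; "position": TCP position; "eef_rot": TCP orientation; "force": force on the tool from outside, world axes, zero at the start; "moment": the same for the moment, N m; "width": finger opening in m.
Only numpy, scipy, OpenCV 4.12 (cv2) and the standard library are available. Lean on these libraries where they do the work, as an engineer would, in place of code of your own. Each camera call takes 0.05 s, during which the arm holds its last target. There are 200 camera calls.

## Task

The handpiece has finished in the UV steriliser: swing the steriliser's lid back until it stays open on its own, lift out the pink cordless handpiece and lay it in its sloping charging dock, black tail end down and fully home against the foot, chuck end up the slope. Set the handpiece down on the slope rather than letting it drop or flop into place, leave the lid open, and leave the other tools in the steriliser and the things on the table as they are.

Things in the scene. Friction and masses are not known exactly. Their poses are not given: they have to be found in the camera images.
- steriliser: White open tub fixed to the table, 165 mm deep (x) by 270 mm wide (y), rim 85 mm high, walls 7 mm, shut by a lid with a tinted window. Origin at the centre of its underside on the table; x points from its front (control panel, towards the robot) to its hinge side, z up. Yawed up to about 12 degrees, on the left or the right of the table.
- tray_floor (a point): Middle of the steriliser's inner floor, a steel tray 28 mm above the table on which the handpiece and two other tools lie.
- lid (a joint): Angle of the steriliser's lid in rad: 0 shut, 1.85 wide open on its stop. Lid 165 x 270 x 14 mm, about 0.45 kg, free hinge along the tub's far rim: let go below about 1.5 rad it falls shut, beyond that it falls back on to its stop.
- lid_hinge (a point): Middle of the lid's hinge axis, on the far rim of the steriliser 87 mm above the table. The axis runs along the steriliser's y; the lid turns about +y, its front edge rising and going back.
- lid_handle (a point): Middle of the lid's gold-coloured bar handle: a round bar 12 mm thick along the steriliser's y, 108 mm clear between its two arms, its centre 40 mm out from the lid's front edge, level with the lid. In the lid's frame it is 205 mm in front of the hinge axis and 7 mm above it (94 mm above the table when shut). It turns with the lid.
- handpiece: Cordless nail-drill handpiece lying flat in the steriliser, across it: pink barrel 100 mm long, 26 x 26 mm square with rounded edges, black band at the tail, then a steel chuck and bit 58 mm longer (24 mm thick at most). About 0.15 kg, balance point 15 mm from the origin towards the chuck. Origin mid-barrel on its axis; x points to the chuck end. 25 mm is free either side of mid-barrel.
- handpiece_tail (a point): Centre of the handpiece's flat tail face, 50 mm behind its origin on the axis.
- handpiece_nose (a point): Point on the handpiece's axis where barrel meets chuck, 50 mm ahead of its origin.
- dock: Charging dock fixed to the table: white base plate 150 mm (its x) by 100 mm (its y) and 14 mm high, carrying the sloping cradle. Origin on the table under the plate's middle line, 35 mm in from its front (low) edge; its x points away from the robot, give or take about 12 degrees, horizontally up the slope.
- cradle: The dock's grey cradle, sloping at 30 degrees, low end towards the robot. Origin mid-seat at the face of the black foot (20 mm tall) at the low end, 36 mm above the table; x points up along the seat, y across, z out of the seat. Seated, the handpiece's tail centre is at x 0, y 0, z 13 mm, its axis along x, one flat of the barrel on the seat; laid short of the foot it may stick there.
- cradle_gap (a point): Point of the cradle's seat at x = 53 mm, y = 0, z = 0 of the cradle, mid-way along its free part: from x = 25 to 83 mm the seat is only a spine 22 mm wide, so fingers pass on both sides. At x 0 to 22 and 86 to 102 mm the seat has side cheeks 14 mm high that flare outwards, about 36 mm apart at the seat.
- pusher: Steel cuticle pusher, 134 x 9 x 9 mm, lying in the tray behind the handpiece; stays there. Origin at the centre of its underside.
- glass_file: Blue glass nail file, 135 x 13 x 5 mm, lying in the tray at the back; stays there. Origin at the centre of its underside.
- polish_red: Red nail-polish bottle, 34 mm wide and 83 mm high with a black cap, standing behind the dock. Origin at the centre of its underside.
- polish_pink: Pink nail-polish bottle of the same size, standing at the left. Origin at the centre of its underside.
- polish_teal: Teal nail-polish bottle of the same size, standing at the right. Origin at the centre of its underside.
- canister: Clear jar with a white lid, 72 mm wide, 100 mm high, standing at the back. Origin at the centre of its underside.
- buffer: Mauve nail buffer block, 95 x 26 x 26 mm, lying on the table beyond the steriliser and the dock. Origin at the centre of its underside.
Not all that is in view belongs to the job. What is shaped like the dock but green or red is not meant.

How it is judged:
On the way, in this order (a step that is already met when the one before it is completed fails the run):
1. the lid is swung past its balance point and back, wide open (value of joint lid above 1.7 rad and velocity of joint lid below 0.2 rad/s), for 0.2 s.
2. the handpiece is lifted clear of the steriliser's rim, the lid still open (z of each of handpiece_tail, handpiece_nose in the frame of steriliser above 0.11 m and value of joint lid above 1.7 rad), for 0.1 s.
At the end, for the whole second after the job is handed in: The lid stands open by itself (above 1.7 rad); the handpiece lies at rest in the cradle, its tail face within 6 mm of the foot, its tail centred within 9 mm and at seat height within 5 mm, its axis within 0.1 rad of the cradle's, chuck end up the slope (value of joint lid above 1.7 rad and x of handpiece_tail in the frame of cradle between -0.005 and 0.006 m and y of handpiece_tail in the frame of cradle between -0.009 and 0.009 m and z of handpiece_tail in the frame of cradle between 0.008 and 0.018 m and x of handpiece_nose in the frame of cradle above 0.09 m and angle between the x axis of handpiece and the x axis of cradle, either way round below 0.1 rad and linear speed of handpiece below 0.02 m/s); the robot touches nothing.
It fails at once if the handpiece is dropped, flops over or is knocked: it moves faster than 0.4 m/s or turns faster than 2.5 rad/s while the fingers do not hold it ((linear speed of handpiece above 0.4 m/s or angular speed of handpiece above 2.5 rad/s) and contact force between the fingers and handpiece below 0.1 N).
It fails at once if the pusher or the glass file in the steriliser is moved more than 30 mm (distance of any of pusher, glass_file from where it was at the start of the episode above 0.03 m).
It fails at once if a thing standing or lying on the table is moved more than 30 mm or tipped over (distance of any of polish_red, polish_pink, polish_teal, canister, buffer from where it was at the start of the episode above 0.03 m or angle between any of polish_red, polish_pink, polish_teal, canister's own z axis and vertical above 0.6 rad).
It also fails if it takes over 64 s, if anything falls off the work surface, if the arm or the gripper's body presses on something with over 40 N, if the wrist force passes 120 N, or if a joint passes its speed limit or range.

## Working session

There is one attempt and no reset: what is moved stays moved. The work goes in short steps, Python scripts to look and compute and a tool call to move; the robot and the scene stay as the last step left them, time stands still between calls to the robot, and variables do not carry over. Pictures are saved under pics/ and viewed, about 8 in all and at most 12, crops included, and the job is handed in when it is done.

Besides the shell and the picture viewer there is one more tool, called after "Call:" as name(argument=value, ...) on one line, values as JSON. move_arm: Moves the arm, as the interface text tells. Its arguments: {"type":"object","properties":{"targets":{"type":"array"}},"required":["targets"]}

```bash
ls; mkdir -p pics; cat > h.py <<'E'
import numpy as np, cv2
from rig import telemetry, eyes, hand_in, env
from scipy.spatial.transform import Rotation as R
def cam(c):
    K=np.array([[c['fx'],0,c['cx']],[0,c['fy'],c['cy']],[0,0,1.]])
    Rm=cv2.Rodrigues(np.array(c['rvec'],float))[0]; t=np.array(c['tvec'],float).ravel(); return K,Rm,t
def ray(c,u,v,z):
    K,Rm,t=cam(c); o=-Rm.T@t; d=Rm.T@np.linalg.solve(K,[u,v,1.]); return o+d*(z-o[2])/d[2]
def proj(c,P):
    K,Rm,t=cam(c); p=(np.atleast_2d(P)@Rm.T+t)@K.T; return p[:,:2]/p[:,2:]
def snap(n,f):
    c=eyes.capture(n); np.save('pics/'+f+'.npy',c,allow_pickle=True); return c
def load(f): return np.load('pics/'+f+'.npy',allow_pickle=True).item()
def save(im,f): cv2.imwrite('pics/'+f+'.png',cv2.cvtColor(im,cv2.COLOR_RGB2BGR))
E
python3 - <<'E'
from h import *
a=snap('scene','s0');b=snap('top','t0')
for f,c in(('s0',a),('t0',b)):
    save(cv2.resize(c['frame'],(800,600),interpolation=cv2.INTER_CUBIC),f)
    K,Rm,t=cam(c); print(-Rm.T@t,Rm[2],c['fx'])
s=telemetry.get_state();print(s); print(env.grip_depth)
E
```

```text
pics
[1.68942957 0.1082067  1.16505855] [-0.7391188  -0.05117255 -0.67162845] 491.2213406257802
[0.27320055 0.02517527 1.40326078] [ 0.17501521  0.00385376 -0.98455819] 400.2663945938558
{'time_s': 0.1, 'qpos': array([1.00541139e+00, 3.13916722e-01, 4.51125838e-02, 1.30356214e+00,
       4.46293889e-05, 1.43120400e+00]), 'joint_velocities': array([-2.22052296e-05, -8.73028983e-04,  4.76629468e-03,  6.84586328e-04,
       -1.48254388e-04, -4.76037486e-04]), 'effort': array([ 1.83012624e-03, -4.81724596e+01,  2.99244976e+01,  1.27151952e-02,
       -2.06924101e-04, -1.44246292e-05]), 'position': array([0.23726109, 0.52329867, 0.23051107]), 'eef_rot': array([ 8.40548008e-01,  5.41736494e-01, -7.21924327e-04,  3.09052891e-04]), 'force': array([ 0.15389436,  0.38126065, -0.22207891]), 'moment': array([-0.01183569,  0.00162977,  0.00380264]), 'width': 0.08504050608929879}
0.0187
```

View pics/s0.png

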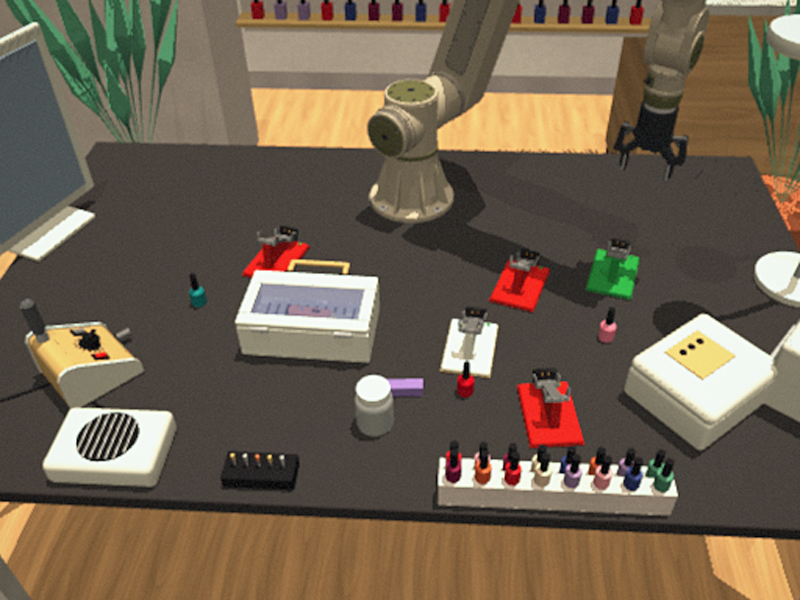

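View pics/t0.png

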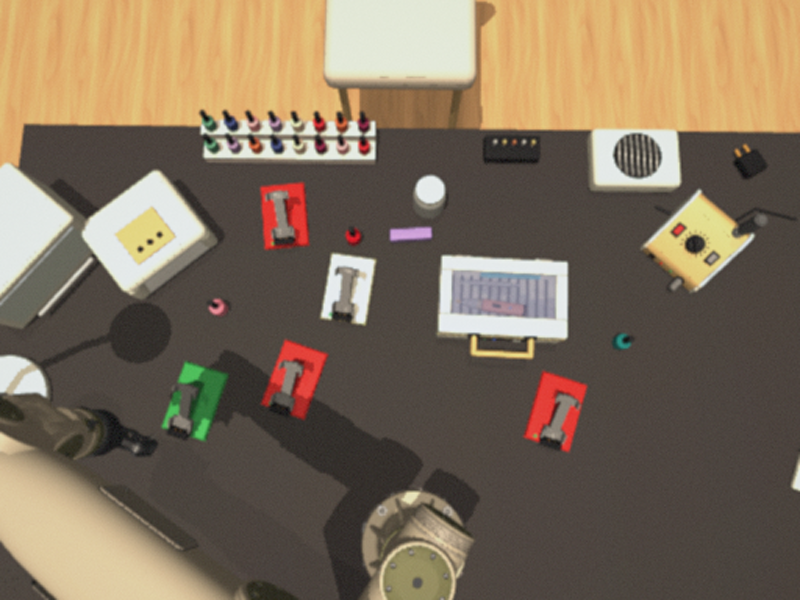

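Both views: the only white-plate dock is at scene (470,345) / top (347,289). The lookalikes are red at top (285,215), (295,380), (557,412) and green at (195,400). The steriliser is at top (503,300) with its gold handle at (502,350), and the pink handpiece shows through the window at (502,306). Next, a close crop to check.

```bash
python3 - <<'E'
from h import *
a=load('s0')['frame'];b=load('t0')['frame']
A=cv2.resize(b[155:235,204:374],None,fx=4.7,fy=3.75*1.2533,interpolation=cv2.INTER_CUBIC)[:, :799]
B=cv2.resize(a[165:245,150:320],None,fx=4.7,fy=2.7,interpolation=cv2.INTER_CUBIC)
save(A,'A')
print(A.shape)
E
```

```text
(376, 799, 3)
```

View pics/A.png

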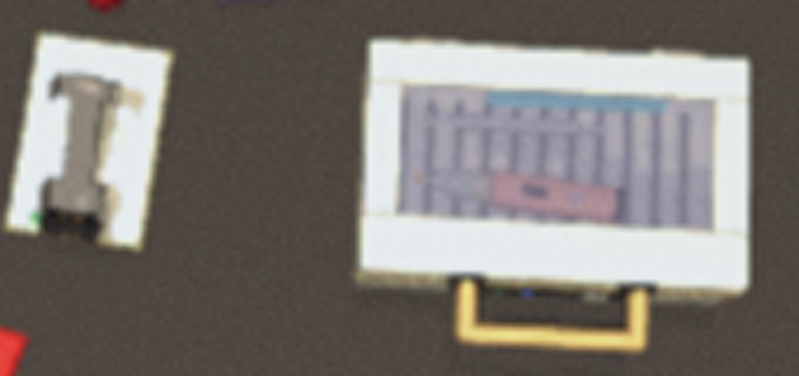

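```bash
cat >> h.py <<'E'
def A2p(x,y): return 204+(x+.5)/4.7-.5,155+(y+.5)/4.7-.5
E
python3 - <<'E'
from h import *
c=load('t0')
def w(p,z): return ray(c,*A2p(*p),z)
def rep(n,pts,z):
    P=np.array([w(p,z) for p in pts]); print(n,P.round(4).tolist()); return P
L=rep('lid BL BR FR FL',[(368,40),(749,58),(748,290),(360,270)],.101)
print('sides',[np.linalg.norm(L[i]-L[(i+1)%4]).round(4) for i in range(4)],'mean',L.mean(0))
H=rep('handle centreline ends',[(465,333),(641,341)],.096); print('len',np.linalg.norm(H[0]-H[1]),'dir',np.degrees(np.arctan2(*(H[0]-H[1])[[0,1]])))
D=rep('dock BL BR FR FL',[(38,35),(172,52),(142,248),(8,228)],.014)
print('sides',[np.linalg.norm(D[i]-D[(i+1)%4]).round(4) for i in range(4)],'mean',D.mean(0))
for n,P in(('lid',L),('dock',D)):
    d=P[0]+P[1]-P[2]-P[3]; e=P[0]+P[3]-P[1]-P[2]
    print(n,'yaw',np.degrees(np.arctan2(d[1],d[0])),np.degrees(np.arctan2(-e[0],e[1])))
rep('hp tail, nose',[(620,203),(493,188)],.041+.008)
rep('foot',[(42,222),(98,228)],.046)
rep('bottles red,pink,teal,buffer,canister',[],.08)
for n,(u,v),z in(('red',(352,236),.075),('pink',(217,307),.075),('teal',(624,341),.075),('can',(430,190),.1),('buf',(411,234),.026)): print(n,ray(c,u/1.5625,v/1.5625,z).round(3))
E
```

```text
lid BL BR FR FL [[0.6085, -0.0504, 0.101], [0.5985, -0.3213, 0.101], [0.4326, -0.315, 0.101], [0.4433, -0.0451, 0.101]]
sides [np.float64(0.2711), np.float64(0.1661), np.float64(0.2701), np.float64(0.1653)] mean [ 0.52073435 -0.18297841  0.101     ]
handle centreline ends [[0.4007, -0.1185, 0.096], [0.3966, -0.2408, 0.096]]
len 0.12233126098363918 dir 1.9114740022644146
dock BL BR FR FL [[0.6318, 0.1955, 0.014], [0.6197, 0.0933, 0.014], [0.4692, 0.1127, 0.014], [0.4831, 0.2132, 0.014]]
sides [np.float64(0.1029), np.float64(0.1517), np.float64(0.1014), np.float64(0.1498)] mean [0.55097906 0.15368297 0.014     ]
lid yaw -2.00757107958484 -2.1920535755432233
dock yaw -7.047215535085358 -7.29699578399081
hp tail, nose [[0.5017, -0.2374, 0.049], [0.5116, -0.1449, 0.049]]
foot [[0.483, 0.1841, 0.046], [0.4791, 0.1431, 0.046]]
bottles red,pink,teal,buffer,canister []
red [0.656 0.143 0.075]
pink [0.494 0.429 0.075]
teal [ 0.431 -0.443  0.075]
can [ 0.754 -0.027  0.1  ]
buf [0.676 0.013 0.026]
```

Checks out: the lid sides measure 270/165 mm and the plate about 151/102 mm, both as given, and the handle lies where the lid frame predicts. The handpiece's tail points to −y. I'll move now: turn first, then go over the handle.

Call:
move_arm(targets=[[0,0,9.7,0,0,0,1],[0,0,9.7,0,0,0,0.4],[0,0,9.7,0,0,0,-0.3],[0,0,9.7,0,0,0,-0.3],[0,0,9.7,0,0,0,-0.3],[0,0,9.6,0,0,0,-0.3],[0,0,9.6,0,0,0,-0.3],[0,0,0,2.4,4.0,0,-0.3],[0,0,0,2.4,4.0,0,-0.3],[0,0,0,2.4,4.0,0,-0.3],[0,0,0,2.4,4.0,0,-0.3],[0,0,0,2.4,4.0,0,-0.3]])

```text
time_s: 1.6
position: [0.3504, 0.318, 0.231]
eef_rot: [1.0, -0.018, -0.0, 0.0]
force: [1.3, -0.2, -1.1]
width: 0.0298
```

```bash
cat >> h.py <<'E'
def yawR(deg): return R.from_euler('z',deg,degrees=True)*R.from_euler('x',180,degrees=True)
def delta(p,Rg):
    s=telemetry.get_state(); q=R.from_quat(s['eef_rot']); d=np.array(p)-s['position']
    print('t',round(s['time_s'],2),'pos',s['position'].round(4),'w',round(s['width'],4),'F',s['force'].round(1),'q',s['qpos'].round(2))
    print(' turn(tool,deg)',np.degrees((q.inv()*Rg).as_rotvec()).round(2),' shift now-axes cm',(q.inv().apply(d)*100).round(2),' shift after-turn cm',(Rg.inv().apply(d)*100).round(2))
E
python3 - <<'E'
from h import *
delta([.398,-.1785,.18],yawR(-2.1))
E
```

```text
t 1.6 pos [0.3504 0.318  0.231 ] w 0.0298 F [ 1.3 -0.2 -1.1] q [ 0.57  0.12 -0.2   1.25  0.    2.17]
 turn(tool,deg) [0.01 0.02 0.02]  shift now-axes cm [ 6.56 49.44  5.11]  shift after-turn cm [ 6.57 49.44  5.1 ]
```

Call:
move_arm(targets=[[0,0,0,1.6,4.5,0,-0.3],[0,0,0,1.6,4.5,0,-0.3],[0,0,0,1.6,4.5,0,-0.3],[0,0,0,1.0,4.5,0,-0.3],[0,0,0,0.8,4.5,0,-0.3],[0,0,0,0,4.5,0,-0.3],[0,0,0,0,4.5,0,-0.3],[0,0,0,0,4.5,0,-0.3],[0,0,0,0,4.5,1,-0.3],[0,0,0,0,4.5,2,-0.3],[0,0,0,0,4.4,2.1,-0.3],[0,0,0,0,0,0,-0.3]])

```text
time_s: 3.1
position: [0.3968, -0.1785, 0.1784]
eef_rot: [1.0, -0.021, -0.001, -0.001]
force: [-0.1, 0.8, 0.7]
width: 0.0302
```

```bash
python3 - <<'E'
from h import *
delta([.398,-.1785,.08],yawR(-2.1))
c=snap('wrist','w1'); save(cv2.resize(c['frame'],(768,576)),'w1')
K,Rm,t=cam(c);print(-Rm.T@t,Rm[2],proj(c,[[.398,-.1785,.094],[.4002,-.1245,.094],[.396,-.2325,.094]])*1.5)
E
```

```text
t 3.1 pos [ 0.3968 -0.1785  0.1784] w 0.0302 F [-0.1  0.8  0.7] q [-0.61  0.07 -0.39  1.12 -0.    1.  ]
 turn(tool,deg) [-0.08  0.16 -0.26]  shift now-axes cm [0.14 0.01 9.84]  shift after-turn cm [ 0.11 -0.01  9.84]
[ 0.40069126 -0.106717    0.3198194 ] [-0.01527987 -0.27928428 -0.96008688] [[378.09953903 294.26560471]
 [378.13505069 189.13049351]
 [378.42719594 386.77644808]]
```

View pics/w1.png

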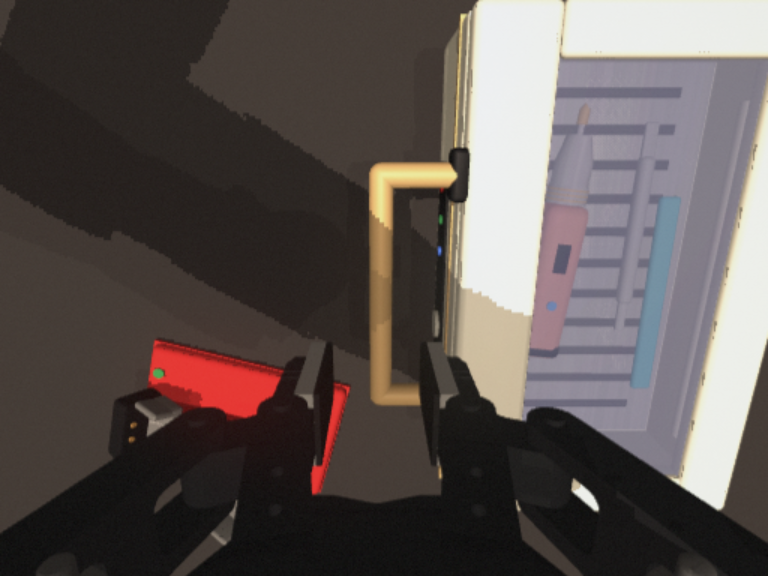

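Wrist view: the gold bar lies at column 380 (predicted 378) between the fingers at about 320 and 430. The grasp is well placed, so I descend and close.

Call:
move_arm(targets=[[0,0,0,0.1,0,2.0,-0.3],[0,0,0,0,0,2.0,-0.3],[0,0,0,0,0,2.0,-0.3],[0,0,0,0,0,2.0,-0.3],[0,0,0,0,0,1.8,-0.3],[0,0,0,0,0,0,-0.3],[0,0,0,0,0,0,-1],[0,0,0,0,0,0,-1],[0,0,0,0,0,0,-1],[0,0,0,0,0,0,-1]])

```text
time_s: 4.4
position: [0.399, -0.1763, 0.0833]
eef_rot: [1.0, -0.018, 0.0, -0.0]
force: [-3.5, 3.2, 5.9]
width: 0.0095
```

```bash
python3 - <<'E'
from h import *
delta([.398,-.1785,.08],yawR(-2.1))
# arc increments per 0.1 rad in tool axes (tool down): x along +x ster, z down
th0=np.arctan2(7,205);r=np.hypot(205,7)/10
th=np.arange(0,1.81,.1);x=-r*np.cos(th+th0);z=r*np.sin(th+th0)
for a,dx,dz in zip(th[1:],np.diff(x),-np.diff(z)): print(a.round(1),dx.round(2),dz.round(2))
E
```

```text
t 4.4 pos [ 0.399  -0.1763  0.0833] w 0.0095 F [-3.5  3.2  5.9] q [-0.6   0.15 -0.55  0.87  0.    1.01]
 turn(tool,deg) [-0.02 -0.03  0.01]  shift now-axes cm [-0.09  0.22  0.33]  shift after-turn cm [-0.09  0.22  0.33]
0.1 0.17 -2.04
0.2 0.38 -2.02
0.3 0.57 -1.97
0.4 0.77 -1.9
0.5 0.95 -1.81
0.6 1.13 -1.71
0.7 1.3 -1.59
0.8 1.45 -1.45
0.9 1.59 -1.3
1.0 1.71 -1.14
1.1 1.81 -0.96
1.2 1.9 -0.77
1.3 1.97 -0.58
1.4 2.01 -0.38
1.5 2.04 -0.18
1.6 2.05 0.03
1.7 2.04 0.23
1.8 2.0 0.43
```

Call:
move_arm(targets=[[0,0,0,0.17,0,-2.0,-1],[0,0,0,0.4,0,-2.0,-1],[0,0,0,0.6,0,-2.0,-1],[0,0,0,0.8,0,-1.9,-1],[0,0,0,0.95,0,-1.8,-1],[0,0,0,1.1,0,-1.7,-1],[0,0,0,1.3,0,-1.6,-1],[0,0,0,1.45,0,-1.45,-1],[0,0,0,0,0,0,-1]])

```text
time_s: 5.52
position: [0.4643, -0.1792, 0.2296]
eef_rot: [1.0, -0.018, -0.002, 0.001]
force: [-15.7, 1.7, 16.1]
width: 0.0093
```

```bash
cat > arc.py <<'E'
from h import *
# expected TCP if bar stays at the offset it was gripped at: shut bar (.3983,-.1785,.094), tcp (.399,-.1763,.0833)
import sys
u=np.array([.9993,-.0366,0]);h=np.array([.6031,-.186,.087]);off=np.array([.399,-.1763,.0833])-np.array([.3983,-.1785,.094])
def tcp(a):
    th=a+np.arctan2(7,205);r=.2051
    return h+u*(-r*np.cos(th))+np.array([0,0,r*np.sin(th)])+off
s=telemetry.get_state()['position']
aa=np.linspace(0,1.85,371);e=[np.linalg.norm(tcp(a)-s) for a in aa];i=int(np.argmin(e));print('lid est',aa[i],'err',e[i])
delta(tcp(float(sys.argv[1])),yawR(-2.1))
E
python3 arc.py 0.8
```

```text
lid est 0.8 err 0.002334866041105506
t 5.53 pos [ 0.4643 -0.1792  0.2296] w 0.0093 F [-15.7   1.7  16.1] q [-0.53  0.17 -0.15  1.26 -0.    1.08]
 turn(tool,deg) [ 0.12  0.22 -0.02]  shift now-axes cm [ 0.18 -0.05  0.13]  shift after-turn cm [ 0.18 -0.05  0.14]
```

Call:
move_arm(targets=[[0,0,0,1.45,0,-1.45,-1],[0,0,0,1.65,0,-1.2,-1],[0,0,0,1.8,0,-1.0,-1],[0,0,0,1.9,0,-0.8,-1],[0,0,0,1.95,0,-0.6,-1],[0,0,0,2.0,0,-0.4,-1],[0,0,0,0,0,0,-1]])

```text
time_s: 6.4
position: [0.5764, -0.1845, 0.2834]
eef_rot: [1.0, -0.018, 0.002, 0.002]
force: [-0.5, -2.9, 5.5]
width: 0.0092
```

```bash
python3 arc.py 1.75
```

```text
lid est 1.405 err 0.00418422964908224
t 6.4 pos [ 0.5764 -0.1845  0.2834] w 0.0092 F [-0.5 -2.9  5.5] q [-0.44  0.36  0.24  1.44 -0.    1.17]
 turn(tool,deg) [ 0.2  -0.28  0.03]  shift now-axes cm [ 7.07 -0.17  0.7 ]  shift after-turn cm [ 7.08 -0.17  0.67]
```

Call:
move_arm(targets=[[0,0,0,1.4,0,-0.15,-1],[0,0,0,1.4,0,0,-1],[0,0,0,1.4,0,0.1,-1],[0,0,0,1.4,0,0.2,-1],[0,0,0,1.4,0,0.3,-1],[0,0,0,0.6,0,0.2,-1],[0,0,0,0,0,0,-1],[0,0,0,0,0,0,-1]])

```text
time_s: 7.4
position: [0.6521, -0.1874, 0.2775]
eef_rot: [1.0, -0.019, 0.003, 0.002]
force: [0.4, -14.0, 1.0]
width: 0.0094
```

```bash
python3 arc.py 1.8
```

```text
lid est 1.7750000000000001 err 0.002664826576733512
t 7.4 pos [ 0.6521 -0.1874  0.2775] w 0.0094 F [  0.4 -14.    1. ] q [-0.4   0.52  0.47  1.51 -0.    1.21]
 turn(tool,deg) [ 0.21 -0.38 -0.04]  shift now-axes cm [ 0.5  -0.19  0.32]  shift after-turn cm [ 0.5  -0.19  0.32]
```

Call:
move_arm(targets=[[0,0,0,0,0,0,-0.3],[0,0,0,0,0,0,-0.1],[0,0,0,0,0,0,-0.1],[0,0,0,0,0,-1.0,-0.1],[0,0,0,0,0,-2.0,-0.1],[0,0,0,0,0,-2.0,-0.1],[0,0,0,-1.5,0,-1.0,-0.1],[0,0,0,-3,0,0,-0.1],[0,0,0,-4,0,0,0],[0,0,0,-4,0,0,0],[0,0,0,-4,0,0,0],[0,0,0,0,0,0,0]])

```text
time_s: 8.9
position: [0.4818, -0.179, 0.3357]
eef_rot: [1.0, -0.019, -0.0, -0.0]
force: [0.5, -0.8, 0.4]
width: 0.0429
```

```bash
python3 - <<'E'
from h import *
delta([.507,-.191,.2],yawR(-2.1))
c=snap('wrist','w2'); b=snap('top','t2')
im=np.vstack([cv2.resize(c['frame'],(768,576),interpolation=cv2.INTER_CUBIC)])
save(im,'w2')
E
```

```text
t 8.9 pos [ 0.4818 -0.179   0.3357] w 0.0429 F [ 0.5 -0.8  0.4] q [-0.51  0.19  0.13  1.52 -0.    1.1 ]
 turn(tool,deg) [ 0.    0.02 -0.07]  shift now-axes cm [ 2.57  1.1  13.57]  shift after-turn cm [ 2.56  1.1  13.57]
```

View pics/w2.png

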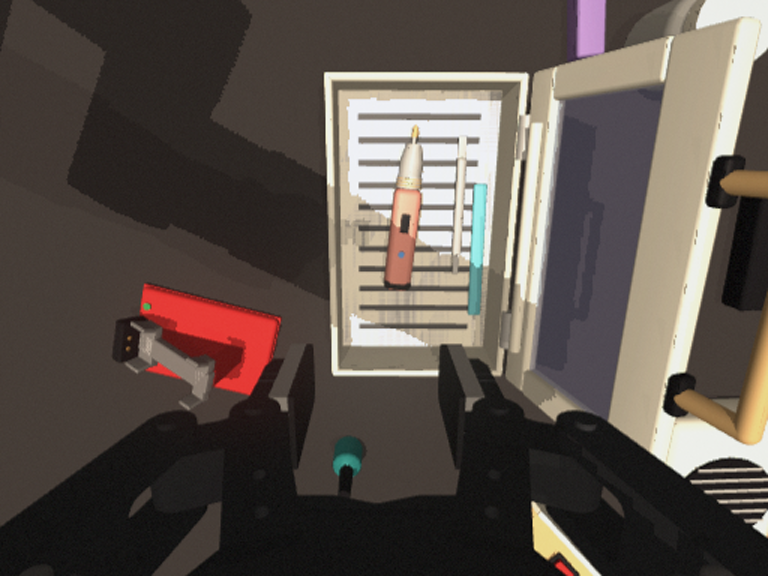

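Lid stands open. The handpiece's tail end is at (397,288), the barrel/chuck joint at (408,188) with the chuck towards +y, the pusher at (460,200) and the file at (478,250).

```bash
python3 - <<'E'
from h import *
c=load('w2')
f=lambda u,v,z: ray(c,(u+.5)/1.5-.5,(v+.5)/1.5-.5,z)
# barrel mask edges rows
im=cv2.resize(c['frame'],(768,576),interpolation=cv2.INTER_CUBIC)
hsv=cv2.cvtColor(im,cv2.COLOR_RGB2HSV)
m=((hsv[...,0]<12)|(hsv[...,0]>170))&(hsv[...,1]>70)&(hsv[...,2]>60); m[:150]=0;m[300:]=0;m[:,:375]=0;m[:,435:]=0
for v in range(184,296,8):
    xs=np.where(m[v])[0]; 
    if len(xs): print(v,xs.min(),xs.max(), f(xs.min(),v,.041)[:2].round(4), f(xs.max(),v,.041)[:2].round(4))
t=f(397,288,.05);n=f(408,188,.05); print('tail',t,'nose',n,np.linalg.norm(t-n),np.degrees(np.arctan2(*(n-t)[[1,0]])))
for p in[(461,140),(455,270),(480,185),(474,313)]: print(f(*p,.035).round(4))
# rim check: tub outer corners z=.085
for p in[(325,73),(527,73),(332,377)]: print('rim',f(*p,.085).round(4))
# top camera check of lid
E
```

```text
192 395 419 [ 0.5009 -0.1451] [ 0.5237 -0.1459]
200 393 420 [ 0.4988 -0.1525] [ 0.5245 -0.1535]
208 392 420 [ 0.4977 -0.16  ] [ 0.5244 -0.161 ]
216 392 418 [ 0.4975 -0.1676] [ 0.5224 -0.1686]
224 390 417 [ 0.4953 -0.1753] [ 0.5214 -0.1763]
232 390 416 [ 0.4951 -0.1831] [ 0.5203 -0.1841]
240 389 415 [ 0.4939 -0.1909] [ 0.5192 -0.1919]
248 387 414 [ 0.4916 -0.1988] [ 0.5181 -0.1998]
256 387 413 [ 0.4914 -0.2068] [ 0.517  -0.2078]
264 386 412 [ 0.4901 -0.2149] [ 0.5159 -0.2159]
272 385 411 [ 0.4889 -0.2231] [ 0.5148 -0.2241]
280 385 410 [ 0.4886 -0.2314] [ 0.5136 -0.2323]
288 388 393 [ 0.4913 -0.2398] [ 0.4964 -0.24  ]
tail [ 0.50008312 -0.23743291  0.05      ] nose [ 0.51274112 -0.14108822  0.05      ] 0.09717264986132183 82.51520859208006
[ 0.5638 -0.1003  0.035 ]
[ 0.5595 -0.2253  0.035 ]
[ 0.5826 -0.1421  0.035 ]
[ 0.5797 -0.2722  0.035 ]
rim [ 0.4463 -0.0461  0.085 ]
rim [ 0.6066 -0.0523  0.085 ]
rim [ 0.4342 -0.3137  0.085 ]
```

Call:
move_arm(targets=[[0,0,-10.3,0,0,0,0.05],[0,0,-10.3,0,0,0,0.05],[0,0,-10.3,0,0,0,0.05],[0,0,-10.3,0,0,0,0.05],[0,0,-10.3,0,0,0,0.05],[0,0,-10.3,0,0,0,0.05],[0,0,-10.3,0,0,0,0.05],[0,0,-10.3,0,0,0,0.05],[0,0,-10.3,0,0,0,0.05],[0,0,-10.3,0,0,0,0.05],[0,0,-10.3,0,0,0,0.05],[0,0,-10.3,0,0,0,0.05]])

```text
time_s: 10.5
position: [0.4861, -0.18, 0.3343]
eef_rot: [0.486, 0.874, 0.0, -0.0]
force: [-0.4, 0.6, -0.4]
width: 0.0447
```

Call:
move_arm(targets=[[0,0,-10.3,0,0,0,0.05],[0,0,-10.3,0,0,0,0.05],[0,0,-10.3,0,0,0,0.05],[0,0,-10.3,0,0,0,0.05],[0,0,-9.1,0,0,0,0.05],[0,0,0,0,0,0,0.05],[0,0,0,0,0,0,0.05]])

```text
time_s: 11.38
position: [0.4856, -0.1799, 0.3345]
eef_rot: [0.073, 0.997, 0.0, -0.0]
force: [0.3, -0.2, -0.7]
width: 0.0447
```

```bash
python3 - <<'E'
from h import *
delta([.508,-.182,.10],yawR(171.8))
E
```

```text
t 11.38 pos [ 0.4856 -0.1799  0.3345] w 0.0447 F [ 0.3 -0.2 -0.7] q [-0.51  0.19  0.14  1.52  0.   -1.94]
 turn(tool,deg) [ 0.01 -0.01 -0.13]  shift now-axes cm [-2.25  0.11 23.45]  shift after-turn cm [-2.25  0.11 23.45]
```

Call:
move_arm(targets=[[0,0,0,-0.5,0,3,0.05],[0,0,0,-0.5,0,4,0.05],[0,0,0,-0.5,0.1,4,0.05],[0,0,0,-0.5,0,4,0.05],[0,0,0,-0.25,0,4,0.05],[0,0,0,0,0,4,0.05],[0,0,0,0,0,2,0.05],[0,0,0,0,0,2,0.05],[0,0,0,0,0,1.5,0.05],[0,0,0,0,0,0,0.05]])

```text
time_s: 12.62
position: [0.5069, -0.1816, 0.0487]
eef_rot: [0.072, 0.997, 0.001, -0.001]
force: [0.0, -0.6, 0.2]
width: 0.0448
```

```bash
python3 - <<'E'
from h import *
delta([.508,-.182,.032],yawR(171.8))
c=snap('wrist','w3'); save(cv2.resize(c['frame'][96:],(768,432)),'w3')
E
```

```text
t 12.62 pos [ 0.5069 -0.1816  0.0487] w 0.0448 F [ 0.  -0.6  0.2] q [-0.49  0.37 -0.35  0.86  0.   -1.92]
 turn(tool,deg) [ 0.05 -0.12 -0.04]  shift now-axes cm [-0.12 -0.02  1.67]  shift after-turn cm [-0.12 -0.02  1.67]
```

View pics/w3.png

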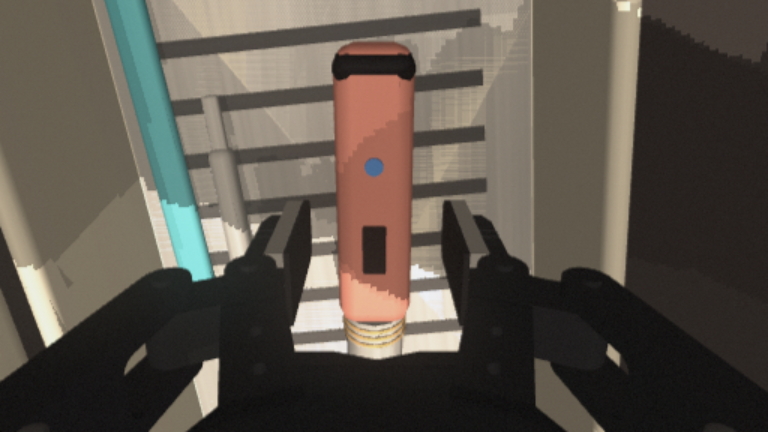

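Handpiece (column 374) is centred between the fingers (305 and 445), tail towards the top of the picture, pusher clear. I lower, grip and lift.

Call:
move_arm(targets=[[0,0,0,-0.1,0,0.8,0.05],[0,0,0,0,0,0.8,0.05],[0,0,0,0,0,0,0.05],[0,0,0,0,0,0,-1],[0,0,0,0,0,0,-1],[0,0,0,0,0,0,-1],[0,0,0,0,0,0,-1],[0,0,0,0,0,0,-1]])

```text
time_s: 13.68
position: [0.5088, -0.1823, 0.0341]
eef_rot: [0.071, 0.997, -0.0, 0.0]
force: [1.5, 0.5, 4.2]
width: 0.0245
```

```bash
python3 - <<'E'
from h import *
delta([.508,-.182,.032],yawR(171.8))
E
```

```text
t 13.68 pos [ 0.5088 -0.1823  0.0341] w 0.0245 F [1.5 0.5 4.2] q [-0.49  0.39 -0.36  0.82  0.   -1.92]
 turn(tool,deg) [-0.01  0.04  0.  ]  shift now-axes cm [0.09 0.02 0.21]  shift after-turn cm [0.09 0.02 0.21]
```

Call:
move_arm(targets=[[0,0,0,0,0,-1,-1],[0,0,0,0,0,-2,-1],[0,0,0,0,0,-3,-1],[0,0,0,0,0,-3,-1],[0,0,0,0,0,-3,-1],[0,0,0,0,0,-3,-1],[0,0,0,0,0,-3,-1],[0,0,0,0,0,-2,-1],[0,0,0,0,0,0,-1],[0,0,0,0,0,0,-1]])

```text
time_s: 14.92
position: [0.508, -0.1819, 0.2328]
eef_rot: [0.071, 0.997, 0.0, -0.001]
force: [-0.3, -0.6, -1.8]
width: 0.0249
```

Call:
move_arm(targets=[[0,0,0,1.0,2.5,0,-1],[0,0,0,1.6,4.0,0,-1],[0,0,0,1.6,4.0,0,-1],[0,0,0,1.6,4.0,0,-1],[0,0,0,1.6,4.0,0,-1],[0,0,0,1.6,4.0,0,-1],[0,0,0,1,2.5,0,-1],[0,0,0,0,0,0,-1]])

```text
time_s: 15.92
position: [0.4438, 0.0809, 0.2326]
eef_rot: [0.07, 0.998, -0.0, -0.001]
force: [-0.7, 0.5, -2.0]
width: 0.0246
```

Call:
move_arm(targets=[[0,0,8.9,0,0,0,-1],[0,0,10,0,0,0,-1],[0,0,10,0,0,0,-1],[0,0,10,0,0,0,-1],[0,0,10,0,0,0,-1],[0,0,10,0,0,0,-1],[0,0,10,0,0,0,-1],[0,0,10,0,0,0,-1],[0,0,10,0,0,0,-1],[0,0,0,0,0,0,-1]])

```text
time_s: 17.18
position: [0.4451, 0.0786, 0.233]
eef_rot: [0.749, 0.662, -0.001, -0.0]
force: [-1.2, -1.2, -1.5]
width: 0.025
```

```bash
python3 - <<'E'
from h import *
delta([.43,.25,.25],yawR(82.9))
b=snap('top','t3'); w=snap('wrist','w4')
A=cv2.resize(b['frame'][130:240,190:380],(760,440),interpolation=cv2.INTER_CUBIC)
save(A,'A3'); save(cv2.resize(w['frame'],(768,576)),'w4')
E
```

```text
t 17.18 pos [0.4451 0.0786 0.233 ] w 0.025 F [-1.2 -1.2 -1.5] q [-0.    0.08 -0.25  1.25 -0.    0.12]
 turn(tool,deg) [-0.08  0.02  0.04]  shift now-axes cm [16.82 -3.6  -1.7 ]  shift after-turn cm [16.82 -3.61 -1.7 ]
```

View pics/w4.png

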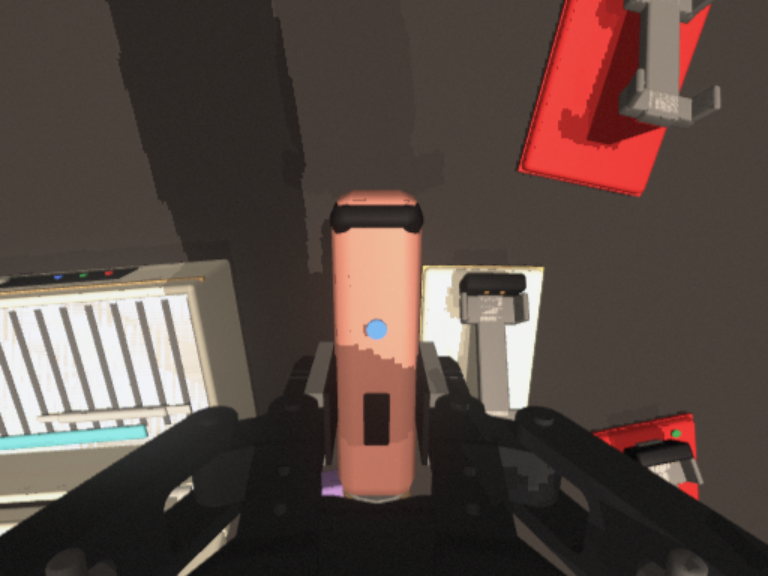

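```bash
python3 - <<'E'
from h import *
c=load('w4'); K,Rm,t=cam(c); print('cam',-Rm.T@t)
f=lambda u,v,z: ray(c,(u+.5)/1.5-.5,(v+.5)/1.5-.5,z)
pj=lambda P: (proj(c,P)+.5)*1.5-.5
D0=np.array([.5113,.1586,0]);a=np.radians(-7.1);ux=np.array([np.cos(a),np.sin(a),0]);uy=np.array([-np.sin(a),np.cos(a),0]);uz=np.array([0,0,1.])
for n,p,z in(('plateFL',(425,267),.014),('FR',(543,267),.014),('foot face L',(461,294),.036),('face R',(526,294),.036),('foot front L',(463,274),.05),('R',(524,274),.05)):
    P=f(*p,z); d=P-D0; print(n,P.round(4),'dock frame',(d@ux).round(4),(d@uy).round(4))
# predicted features for cradle origin offset s along dock x
cx=np.cos(np.pi/6)*ux+.5*uz; cz=-.5*ux+np.cos(np.pi/6)*uz
print('plate front corners pred',pj([D0-.035*ux+.05*uy+.014*uz,D0-.035*ux-.05*uy+.014*uz]).round(0).tolist())
for s in(-.02,-.01,0.):
    O=D0+s*ux+.036*uz
    print(s,'face bottom',pj(O).round(0),'face top',pj(O+.02*cz).round(0),'low cheek end x22',pj(O+.022*cx).round(0),'upper cheek x86',pj(O+.086*cx+0).round(0))
g=telemetry.get_state()['position']; hd=ux
for d in(.054,.058,.062):
  T=np.array([.4451,.0786,.242])-d*ux; print('tail pred',d,pj([T+.013*uz,T-.013*uz]).round(0).tolist())
G=cv2.resize(c['frame'][165:285,265:385],(600,600),interpolation=cv2.INTER_CUBIC)
S=load('s0')['frame']; H=cv2.resize(S[185:250,275:330],(200,236),interpolation=cv2.INTER_CUBIC)
G2=np.full((600,800,3),0,np.uint8);G2[:,:600]=G;G2[:236,600:]=H; 
T=cv2.resize(c['frame'][115:175,210:290],(200,150),interpolation=cv2.INTER_CUBIC);G2[300:450,600:]=T
save(G2,'G')
E
```

```text
cam [0.37461722 0.08783926 0.37450932]
plateFL [0.4699 0.1168 0.014 ] dock frame -0.0359 -0.0466
FR [0.4818 0.213  0.014 ] dock frame -0.036 0.0503
foot face L [0.4893 0.141  0.036 ] dock frame -0.0196 -0.0201
face R [0.4956 0.1917 0.036 ] dock frame -0.0197 0.0309
foot front L [0.4692 0.1414 0.05  ] dock frame -0.0396 -0.0223
R [0.4747 0.1864 0.05  ] dock frame -0.0397 0.023
plate front corners pred [[543.0, 268.0], [421.0, 268.0]]
-0.02 face bottom [[487. 294.]] face top [[493. 288.]] low cheek end x22 [[488. 321.]] upper cheek x86 [[493. 407.]]
-0.01 face bottom [[486. 306.]] face top [[492. 301.]] low cheek end x22 [[487. 333.]] upper cheek x86 [[492. 419.]]
0.0 face bottom [[485. 318.]] face top [[491. 313.]] low cheek end x22 [[487. 345.]] upper cheek x86 [[491. 431.]]
tail pred 0.054 [[374.0, 219.0], [374.0, 207.0]]
tail pred 0.058 [[374.0, 204.0], [374.0, 194.0]]
tail pred 0.062 [[374.0, 188.0], [374.0, 182.0]]
```

View pics/G.png

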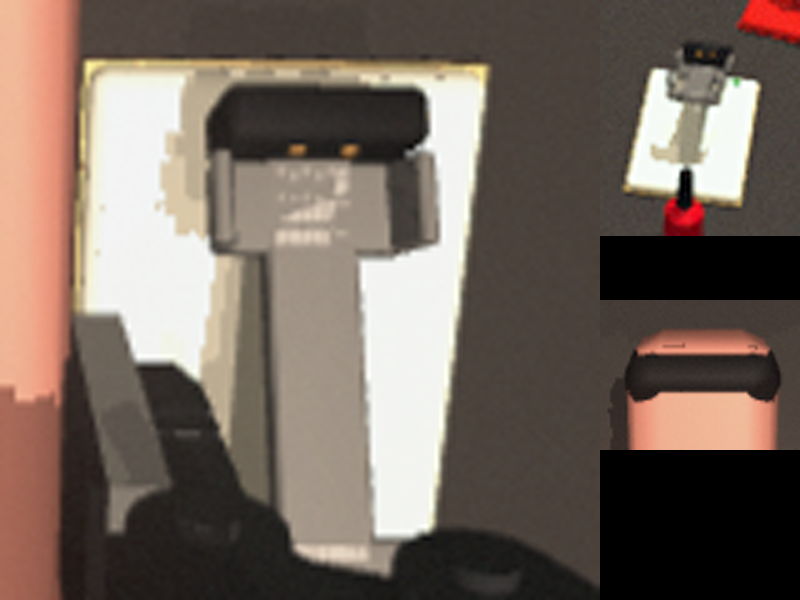

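```bash
cat > dock.py <<'E'
from h import *
import sys
D0=np.array([.5113,.1586,0]);a=np.radians(-7.1);ux=np.array([np.cos(a),np.sin(a),0]);uy=np.array([-np.sin(a),np.cos(a),0]);uz=np.array([0,0,1.])
cx=np.cos(np.pi/6)*ux+.5*uz; cz=-.5*ux+np.cos(np.pi/6)*uz
O=D0-.0185*ux+.0017*uy+.036*uz
Rg=R.from_matrix(np.c_[uy,cx,-cz]); AX=.007; AL=.058
def tcp(x,z): return O+cx*(x+AL)+cz*(.013+z-AX)
if __name__=='__main__':
    x,z=map(float,sys.argv[1:3]); delta(tcp(x,z),Rg)
    s=telemetry.get_state(); p=np.array(s['position'])-O; print('tail est in cradle mm: x',1e3*(p@cx-AL),'y',1e3*(p@uy),'z-13',1e3*(p@cz+AX-.013),'F cradle',np.array(s['force'])@np.c_[cx,uy,cz], 'tgt',tcp(x,z))
E
python3 dock.py .015 .05
```

```text
t 17.27 pos [0.4451 0.0789 0.2333] w 0.0249 F [-0.7  0.8 -1.8] q [-0.    0.08 -0.24  1.25 -0.    0.12]
 turn(tool,deg) [-3.005e+01 -2.000e-02  1.300e-01]  shift now-axes cm [ 8.88  7.28 11.22]  shift after-turn cm [ 8.9   0.67 13.35]
tail est in cradle mm: x 8.313228461781694 y -88.96852316110693 z-13 183.47989079917 F cradle [-1.55557869  0.74455413 -1.16400845] tgt [0.52810177 0.15822037 0.12099742]
```

Call:
move_arm(targets=[[-7.5,0,0,0,0,0,-1],[-7.5,0,0,0,0,0,-1],[-7.5,0,0,0,0,0,-1],[-7.5,0,0,0,0,0,-1],[0,0,0,2.2,0.2,0,-1],[0,0,0,2.3,0.2,0,-1],[0,0,0,2.2,0.2,0,-1],[0,0,0,2.2,0.1,2,-1],[0,0,0,0,0,3,-1],[0,0,0,0,0,3,-1],[0,0,0,0,0,3,-1],[0,0,0,0,0,2,-1]])

```text
time_s: 18.77
position: [0.5262, 0.1585, 0.1227]
eef_rot: [0.723, 0.641, 0.17, 0.194]
force: [-0.6, 0.1, -2.0]
width: 0.0245
```

Call:
move_arm(targets=[[0,0,0,0,0,0,-1],[0,0,0,0,0,0,-1]])

```text
time_s: 19.02
position: [0.5266, 0.1589, 0.125]
eef_rot: [0.724, 0.64, 0.171, 0.194]
force: [1.1, 1.0, -1.8]
width: 0.0246
```

```bash
python3 dock.py .010 .02; python3 - <<'E'
from h import *
w=snap('wrist','w5');save(cv2.resize(w['frame'],(768,576)),'w5')
from dock import *
pj=lambda P: (proj(w,P)+.5)*1.5-.5
print('foot face bottom, top mid',pj([O,O+.02*cz]).round(0).tolist(),'foot bottom +-18',pj([O+.018*uy,O-.018*uy]).round(0).tolist())
E
```

```text
t 19.02 pos [0.5266 0.1589 0.125 ] w 0.0246 F [ 1.1  1.  -1.8] q [ 0.25  0.02 -0.75  0.31 -0.18  0.32]
 turn(tool,deg) [-0.01  0.    0.05]  shift now-axes cm [-0.05 -0.56  3.43]  shift after-turn cm [-0.05 -0.57  3.43]
tail est in cradle mm: x 15.652131555824102 y 0.5211585862467139 z-13 54.300761830763264 F cradle [-0.07942042  1.09597205 -2.08861696] tgt [0.53868982 0.15690155 0.09251666]
foot face bottom, top mid [[374.0, 147.0], [374.0, 146.0]] foot bottom +-18 [[416.0, 147.0], [332.0, 147.0]]
```

View pics/w5.png

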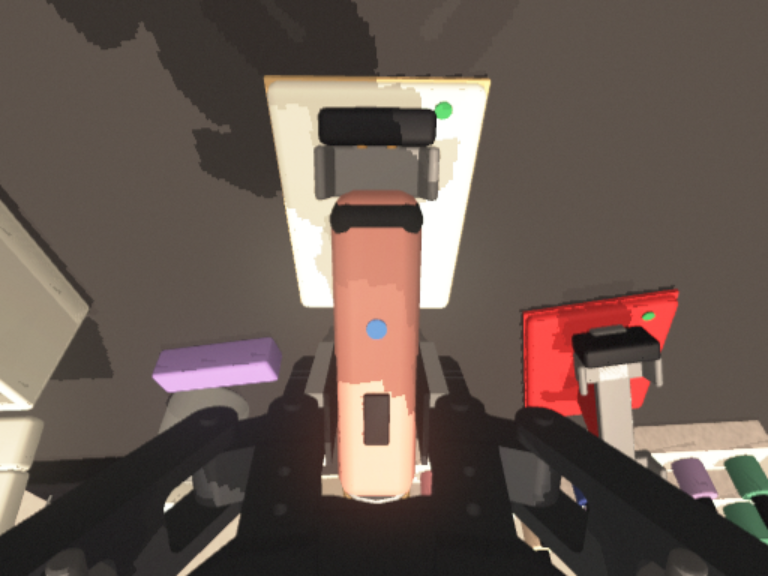

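Wrist view: the foot's face line is at row 146 (predicted 147). The cheeks centre on column 377, the same as the handpiece, so the lateral fit is good. I lower to just above the seat, short of the foot.

Call:
move_arm(targets=[[0,0,0,0,-0.3,1,-1],[0,0,0,0,-0.4,1.2,-1],[0,0,0,0,0,1.2,-1],[0,0,0,0,0,0.8,-1],[0,0,0,0,0,0.5,-1],[0,0,0,0,0,0.2,-1],[0,0,0,0,0,0,-1],[0,0,0,0,0,0,-1]])

```text
time_s: 20.08
position: [0.5452, 0.1569, 0.0791]
eef_rot: [0.724, 0.639, 0.172, 0.194]
force: [-0.6, 0.2, -2.4]
width: 0.0248
```

```bash
python3 dock.py 0 .003
```

```text
t 20.07 pos [0.5452 0.1569 0.0791] w 0.0248 F [-0.6  0.2 -2.4] q [ 0.23  0.12 -0.78  0.18 -0.17  0.31]
 turn(tool,deg) [ 0.03 -0.02 -0.  ]  shift now-axes cm [-0.08 -0.89  0.22]  shift after-turn cm [-0.08 -0.89  0.22]
tail est in cradle mm: x 8.90422467925494 y 0.7587987326842438 z-13 5.183583368465245 F cradle [-1.72213016  0.14929841 -1.75557567] tgt [0.5385308  0.15692136 0.07279423]
```

Lower 0.2 cm more, then slide down-slope until the foot pushes back.

Call:
move_arm(targets=[[0,0,0,0,-0.2,0.2,-1],[0,0,0,0,-0.2,0,-1],[0,0,0,0,-0.2,0,-1],[0,0,0,0,0,0,-1],[0,0,0,0,0,0,-1]])

```text
time_s: 20.7
position: [0.5409, 0.1573, 0.0741]
eef_rot: [0.724, 0.639, 0.171, 0.194]
force: [-0.1, -0.7, -2.3]
width: 0.0249
```

```bash
python3 dock.py 0 .003
```

```text
t 20.7 pos [0.5409 0.1573 0.0741] w 0.0249 F [-0.1 -0.7 -2.3] q [ 0.23  0.12 -0.8   0.16 -0.18  0.31]
 turn(tool,deg) [ 0.   -0.01  0.  ]  shift now-axes cm [-0.07 -0.26 -0.  ]  shift after-turn cm [-0.07 -0.26 -0.  ]
tail est in cradle mm: x 2.613920682644481 y 0.6997467891845808 z-13 2.993282453785962 F cradle [-1.17978565 -0.72918872 -1.99167358] tgt [0.5385308  0.15692136 0.07279423]
```

Call:
move_arm(targets=[[0,0,0,0,-0.1,0,-1],[0,0,0,0,-0.1,0,-1],[0,0,0,0,0,0,-1]])

```text
time_s: 21.08
position: [0.5403, 0.1574, 0.074]
eef_rot: [0.724, 0.639, 0.172, 0.195]
force: [3.6, -1.6, 0.2]
width: 0.0248
```

```bash
python3 dock.py 0 0
```

```text
t 21.07 pos [0.5403 0.1574 0.074 ] w 0.0248 F [ 3.6 -1.6  0.2] q [ 0.24  0.12 -0.8   0.16 -0.18  0.31]
 turn(tool,deg) [ 0.14  0.   -0.03]  shift now-axes cm [-0.07 -0.21  0.32]  shift after-turn cm [-0.07 -0.21  0.32]
tail est in cradle mm: x 2.1092949904605516 y 0.7199988830838069 z-13 3.17339739084869 F cradle [ 3.36374827 -1.15113353 -1.75800225] tgt [0.5400193  0.15673596 0.07019615]
```

The foot pushes back (about +4.5 N along the slope), so the tail is home. Now I lower onto the seat.

Call:
move_arm(targets=[[0,0,0,0,0,0.1,-1],[0,0,0,0,0,0.1,-1],[0,0,0,0,0,0,-1],[0,0,0,0,0,0,-1]])

```text
time_s: 21.58
position: [0.5414, 0.1576, 0.0723]
eef_rot: [0.724, 0.639, 0.172, 0.195]
force: [5.2, -1.3, 2.5]
width: 0.0248
```

```bash
python3 dock.py 0 0
```

```text
t 21.57 pos [0.5414 0.1576 0.0723] w 0.0248 F [ 5.2 -1.3  2.5] q [ 0.23  0.12 -0.8   0.15 -0.18  0.31]
 turn(tool,deg) [ 0.14 -0.04 -0.03]  shift now-axes cm [-0.1  -0.21  0.12]  shift after-turn cm [-0.1  -0.21  0.12]
tail est in cradle mm: x 2.1151325645016943 y 1.040044702319995 z-13 1.2051919986168416 F cradle [ 5.81821135 -0.68194532 -0.51562308] tgt [0.5400193  0.15673596 0.07019615]
```

Call:
move_arm(targets=[[0,0,0,0,0,0.1,-1],[0,0,0,0,0,0.1,-1],[0,0,0,0,0,0,-1],[0,0,0,0,0,0,-1]])

```text
time_s: 22.08
position: [0.5419, 0.1576, 0.0713]
eef_rot: [0.724, 0.639, 0.172, 0.195]
force: [-4.0, -1.2, 15.7]
width: 0.0244
```

```bash
python3 dock.py 0 0
```

```text
t 22.07 pos [0.5419 0.1576 0.0713] w 0.0244 F [-4.  -1.2 15.7] q [ 0.23  0.12 -0.8   0.15 -0.18  0.31]
 turn(tool,deg) [ 0.17 -0.03 -0.  ]  shift now-axes cm [-0.11 -0.21  0.01]  shift after-turn cm [-0.11 -0.21  0.01]
tail est in cradle mm: x 2.1122646209347713 y 1.0525718839475458 z-13 0.061053648602085384 F cradle [ 4.52964121 -1.69424692 15.56780981] tgt [0.5400193  0.15673596 0.07019615]
```

Seat contact: 15 N normal, height estimate within 0.1 mm. I release and back off along the tool axis.

Call:
move_arm(targets=[[0,0,0,0,0,0,-0.3],[0,0,0,0,0,0,-0.1],[0,0,0,0,0,0,0.1],[0,0,0,0,0,0,0.1],[0,0,0,0,0,-0.5,0.1],[0,0,0,0,0,-1,0.1],[0,0,0,0,0,-2,0.1],[0,0,0,0,0,-3,0.1],[0,0,0,0,0,-3,0.1],[0,0,0,0,0,-3,0.1],[0,0,0,0,0,0,0.1]])

```text
time_s: 23.45
position: [0.4798, 0.1657, 0.1811]
eef_rot: [0.723, 0.639, 0.174, 0.195]
force: [0.7, 0.1, -0.6]
width: 0.047
```

```bash
python3 dock.py 0 0; python3 - <<'E'
from dock import *
w=snap('wrist','w6');t=snap('scene','s6')
G=np.zeros((600,800,3),np.uint8);G[:375,:500]=cv2.resize(w['frame'],(500,375));G[:,500:]=cv2.resize(t['frame'][130:290,240:320],(300,600),interpolation=cv2.INTER_CUBIC)
G[375:,:500]=cv2.resize(t['frame'][110:245,90:390],(500,225));save(G,'G6')
k=500/512
T=O+.013*cz
print('pred tail top/bot, nose top in wrist',(proj(w,[T+.013*cz,T-.013*cz,T+.1*cx+.013*cz])*k).round(0).tolist())
E
```

```text
t 23.45 pos [0.4798 0.1657 0.1811] w 0.047 F [ 0.7  0.1 -0.6] q [ 0.29 -0.13 -0.73  0.49 -0.2   0.37]
 turn(tool,deg) [ 0.29 -0.14 -0.02]  shift now-axes cm [-0.18 -0.34 12.65]  shift after-turn cm [-0.15 -0.27 12.65]
tail est in cradle mm: x 2.737131626922941 y 1.4738283989451821 z-13 126.49904679701451 F cradle [ 0.34063575  0.16646439 -0.86137538] tgt [0.5400193  0.15673596 0.07019615]
pred tail top/bot, nose top in wrist [[242.0, 112.0], [242.0, 110.0], [242.0, 224.0]]
```

View pics/G6.png

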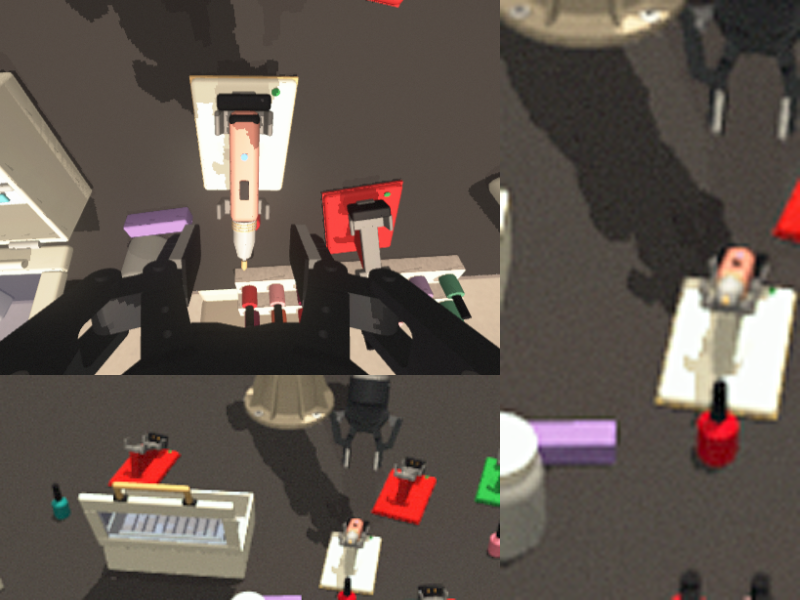

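The final picture shows the handpiece between the cheeks (column 244), its tail touching the foot at row about 112 (predicted 112), the chuck up the slope and the lid standing open. The gripper is clear.

```bash
python3 -c "
from h import *
print(hand_in())"
```

```text
the job is handed in; nothing more can be done
None
```

I opened the steriliser lid, and it stands open on its own. I then lifted the handpiece out and laid it in the white charging dock. It lies tail end against the foot, chuck up the slope. The job is handed in at about 23.5 s of the 64 s allowed; no verdict was reported.

- **Seating:** I lowered the handpiece to about 3 mm above the seat and slid it down until the foot pushed back by about 4.5 N. I then pressed it onto the seat with about 15 N and let go there.
- **Last checks:**
  - In the final wrist picture the tail is at the row predicted for a fully seated handpiece.
  - The barrel lies centred between the cheeks.
  - The gripper is about 12 cm clear and reads no load.
- **Disagreements:**
  - Before release, the arm-based estimate put the tail 2 mm up the slope and 1 mm to one side. That is within tolerance and within the 2 mm calibration, and the foot contact and picture both say it is home.
  - The wrist camera also placed the dock 2–3 mm further left than the top camera. I used a value in between.
- **Not measured:** I judged the lid angle from the pictures and the handle path, about 1.78 rad when I let go. I did not measure the tools left in the tray or the bottles, canister and buffer again. In the pictures they look undisturbed where visible.

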